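# Finger test of one core on its spring rest

## Robot

A 6-joint arm with a two-finger parallel gripper is mounted at the origin on a cart in front of the work surface, level with it; the furniture and walls round the work are solid. World frame = base frame: x ahead of the robot, y to its left, z up, the work surface at z = 0. Lengths are in m, angles in rad, forces in N, time in s.
With the tool pointing down it reaches from about 0.275 to 0.75 m from the base axis. Payload 10.2 kg.
Tool frame: the origin (TCP) lies midway between the tips of the shut fingers; the grasp point (between the pads) lies bot.grasp_offset behind it (bot.grasp_offset is the distance from the TCP to the grasp point, in m); z points along the fingers, x is the direction in which the jaws open and shut, and the axes are right-handed (so a half turn about z gives the same grasp; the last joint's range is limited). The gripper opens to 85 mm and grips with 20 to 120 N. Pads are 22 mm wide; open, the fingers measure 114 mm over their backs; the gripper's body (76 mm by 85 mm) begins 54 mm behind the grasp point. The pads swing forward as they close: fully open they stand 13 mm farther back than shut.
Start: joints at [0.902, 0.313, 1.498, -0, 1.331, -0.223], TCP at [0.226, 0.474, 0.231] pointing down, gripper open.
Joint ranges: [-2.94, 2.94], [-0.97, 2.17], [0.19, 2.56], [-1.23, 4.37], [0.02, 3.11], [-2.88, 2.88]. Speed limits (rad/s): [2.39, 2.39, 3.01, 3.14, 3.14, 3.14].

## Interface

Orientations are given as a unit quaternion [w, x, y, z].
In Python, from workcell import bot gives the robot as it stands.
- The arm moves only by the shell command python3 -m handwheel 'ROWS' [FORCE]. ROWS is JSON, a list of rows, each a list of 5 numbers: the shift along the tool's x, y, z in mm, then the turn about the tool's z in degrees, then the opening, from -1 (shut) to 1 (fully open), so that 0 is half open. A call has 1 to 12 rows; each row shifts and turns the pose as measured when the row begins, along the tool's axes as they then stand; what a row does not reach is not made up. A row lasts 1/8 s, in which the tool goes at most 62.5 mm and 10.7 degrees, less where a joint would pass 70% of its speed; a pose out of reach is approached as far as the arm can. A call is refused whole if a number of a shift passes 62.5 or a number of a turn 10.7, either way. A call with a gripper value outside its range is refused whole. The fingers move at their own pace and stop on an object; FORCE is the grip in N (left out, the last holds). Time passes only in rows, so rows that do not move let the fingers close. It gives the time, the measured TCP pose, the force and the opening at its end, in the units of the state.
- bot.state(): the state, without advancing time (a new reading comes with each control period).
- bot.read_camera(name): name is "scene" or "top" or "wrist"; returns (picture, depth): 400x640x3 uint8, red, green, blue; 400x640 float32, m along the optical axis (not along the pixel's ray), 0 where there is no reading.
- bot.camera_model(name): a dict with "mtx" (3x3 intrinsics, pixels), "dist" ([k1, k2, p1, p2, k3] as OpenCV has them; the pictures are not rectified), "view" (4x4, takes a point from world to camera coordinates). Camera axes: x right, y up, looking along -z (the intrinsics and any distortion apply to the point x, -y, -z); pixel columns grow to the right and rows downward; lengths in m; the calibration is good to about 2 mm. A picture is of the moment at which its call begins: read the wrist's pose just before it. camera_model takes no time and is no camera call; for the wrist camera it gives the pose at the moment of the call.
- bot.job_done(): hands the job in, once; it reports no verdict.
Trained networks look in the newest picture that a camera, given by its name, has taken for a name from the list of things; names that differ only in an ending like _2 or _b are one class to them, and where a whole thing is asked for, a point or a joint stands for the part that bears it (a point fixed in the world has none). Each returns a list of dicts, best first, with "score" (0 to 1); they miss things now and then, are a little off and sometimes report something else, mostly with a low value. They report only what shows in the picture. A call takes as long as a camera call. They do not tell look-alikes from the thing itself.
- bot.masks_of(camera, thing): "region" (400x640 bool, what is visible of it) and "rect" ([centre column, centre row, width, height] in pixels, round what is visible of it).
The state is a dict: "t": time; "joints": joint angles; "joint_velocities": joint speeds; "joint_torque": joint torques, N m; "tcp_pos": TCP position; "orientation": TCP orientation; "wrist_force": force on the tool from outside, world axes, zero at the start; "torque": the same for the moment, N m; "finger_gap": finger opening in m.
Only numpy, scipy, OpenCV 4.12 (cv2) and the standard library are available. Lean on these libraries where they do the work, as an engineer would, in place of code of your own. Each camera call takes 0.05 s, during which the arm holds its last target. There are 200 camera calls.

## Task

Four sand cores stand on the four spring rests of the square stand. Check that the rest under the core with three round tiers moves freely: with the fingertips press lightly straight down on the top of that core until it has sunk about half of the rest's travel, hold it there for about a second, let it come back up, and withdraw the hand above all the cores. Do not grip or lift the core, and leave the other cores and everything else on the table alone.

Things in the scene. Friction and masses are not known exactly. Their poses are not given: they have to be found in the camera images.
- core_3: The core to be pressed: sandy beige, 55 mm high, three round tiers each narrower than the one below (44 mm wide up to 19 mm, 32 mm wide up to 44 mm, then a flat top 20 mm wide up to 55 mm). Loose, 50 to 105 g. It stands on any one of the four rests. Origin: centre of its underside, so its top is 55 mm above the origin, 99 mm above the table; z up along its axis; yaw means nothing.
- core_1: Sand core, sandy beige, standing on one of the four rests; 62 mm high, a 38 mm wide foot and one straight narrower neck. Origin: centre of its underside, z up along its axis, yaw means nothing. To be left alone.
- core_4: Sand core, sandy beige, standing on one of the four rests; a plain straight cylinder 28 mm wide and 78 mm high, the tallest of the four; its top is 122 mm above the table. Origin: centre of its underside, z up along its axis, yaw means nothing. To be left alone.
- core_5: Sand core, sandy beige, standing on one of the four rests; squat, 50 mm high, a bulging foot 48 mm wide and a short neck 27 mm wide. Origin: centre of its underside, z up along its axis, yaw means nothing. To be left alone.
- rest_stand: Heavy aluminium plate, 210 x 210 mm, top face 14 mm above the table, fixed to the table, with four spring rests at x = +-60, y = +-60 mm in its frame (120 mm apart). Each rest is a steel disc, 56 mm wide, on a stem in a dark collar 68 mm wide and 28 mm high, and carries one core. Origin: centre of the plate's underside, on the table; x, y along the plate's edges, z up.
- rest_level (a point): Point in the middle of the stand, at the height of the four rests' top faces (44 mm above the table). A rest pushed down sinks straight, at most 14 mm (half travel: 7 mm), and springs back when let go. Pressed through its core it begins to give at about 1.5 N, needs about 4.5 N at half travel and 8 N at the stop.
- dowel_pin_1: Steel dowel pin, 10 mm thick and 45 mm long, lying loose on the stand's plate in the middle between the rests. To be left alone. Origin: centre of its underside, long axis y.
- core_2: Flask-shaped spare sand core, 42 mm wide, 70 mm high, standing on the table right of the stand. To be left alone. Origin: centre of its underside.
- wood_wedge_1: Beech wedge, 30 x 90 x 24 mm, on the table right of the stand. To be left alone. Origin: centre of its underside.
- sanding_block: Sanding block, 66 x 112 x 32 mm, on the table behind and left of the stand. To be left alone. Origin: centre of its underside.
- glue_bottle: Small brown bottle with a black cap, 33 x 50 x 126 mm, standing behind the stand. To be left alone. Origin: centre of its underside.
There are look-alikes about, which are no part of the job. What is shaped like the core_3 but green is not meant.

How it is judged:
On the way:
1. the fingertips hold the three-tiered core pressed down by 3.5 to 12.5 mm, for half a second (contact force between the fingers and core_3 above 0.5 N and z of core_3 in the frame of rest_stand between 0.0315 and 0.0405 m), for 0.5 s.
At the end, for the whole second after the job is handed in: The three-tiered core stands upright and at rest within 6 mm of where it began, its rest back up to within 2 mm; every other core and loose thing is within 5 mm of where it began; the fingertips are above all the cores (grasp point over 150 mm above the table) (z of core_3 in the frame of rest_stand between 0.042 and 0.047 m and distance of core_3 from where it was at the start of the episode below 0.006 m and angle between core_3's own z axis and vertical below 0.06 rad and linear speed of core_3 below 0.02 m/s and z of the grasp point in the frame of rest_stand above 0.15 m and distance of each of core_1, core_4, core_5, dowel_pin_1, core_2, wood_wedge_1, sanding_block, glue_bottle from where it was at the start of the episode below 0.005 m); the robot touches nothing.
It fails at once if the three-tiered core is pressed with more than 20 N (contact force between the fingers and core_3 above 20 N).
It fails at once if the three-tiered core is lifted, tipped or shoved off its place (z of core_3 in the frame of rest_stand above 0.05 m or angle between core_3's own z axis and vertical above 0.25 rad or distance of core_3 from where it was at the start of the episode above 0.02 m).
It fails at once if another core or a bystander is touched by the robot (contact force between any of the fingers, the arm and core_1 above 0.5 N or contact force between any of the fingers, the arm and core_4 above 0.5 N or contact force between any of the fingers, the arm and core_5 above 0.5 N or contact force between any of the fingers, the arm and dowel_pin_1 above 0.5 N or contact force between any of the fingers, the arm and core_2 above 0.5 N or contact force between any of the fingers, the arm and wood_wedge_1 above 0.5 N or contact force between any of the fingers, the arm and sanding_block above 0.5 N or contact force between any of the fingers, the arm and glue_bottle above 0.5 N).
It fails at once if another core or a bystander is moved by more than 10 mm (distance of any of core_1, core_4, core_5, dowel_pin_1, core_2, wood_wedge_1, sanding_block, glue_bottle from where it was at the start of the episode above 0.01 m).
It also fails if it takes over 32 s, if anything falls off the work surface, if the arm or the gripper's body presses on something with over 40 N, if the wrist force passes 120 N, or if a joint passes its speed limit or range.

## Working session

There is one attempt and no reset: what is moved stays moved. The work goes in short steps, Python scripts to look and compute and a shell command to move; the robot and the scene stay as the last step left them, time stands still between calls to the robot, and variables do not carry over. Pictures are saved under pics/ and viewed, about 8 in all and at most 12, crops included, and the job is handed in when it is done.

```bash
mkdir -p pics
cat > h.py <<'E'
import numpy as np, cv2
from workcell import bot
def cloud(cam):
    m=bot.camera_model(cam); img,d=bot.read_camera(cam)
    K=np.array(m["mtx"],float); h,w=d.shape
    uv=np.stack(np.meshgrid(np.arange(w),np.arange(h)),-1).reshape(-1,1,2).astype(float)
    n=cv2.undistortPoints(uv,K,np.array(m["dist"],float)).reshape(h,w,2)
    c=np.stack([n[...,0]*d,-n[...,1]*d,-d,np.ones_like(d)],-1)
    P=c@np.linalg.inv(np.array(m["view"])).T
    P=P[...,:3]; P[d<=0]=np.nan
    return img,P
E
python3 - <<'E'
from h import *
s=bot.state(); print({k:np.round(v,3) for k,v in s.items()}, bot.grasp_offset)
for c in("scene","top"):
    img,P=cloud(c); cv2.imwrite(f"pics/{c}0.png",img[...,::-1]); np.save(f"{c}.npy",P)
    for k in bot.masks_of(c,"core_3")[:8]:
        r=k["region"]; q=P[r]; q=q[~np.isnan(q[:,0])]
        t=q[q[:,2]>np.percentile(q[:,2],98)-.006]
        print(c,round(k["score"],2),np.round(k["rect"]),t.mean(0).round(3),q[:,2].max().round(3))
E
```

```text
{'t': np.float64(0.0), 'joints': array([ 0.902,  0.313,  1.498,  0.   ,  1.331, -0.223]), 'joint_velocities': array([ 0.001, -0.001,  0.001, -0.001,  0.001,  0.001]), 'joint_torque': array([ 0.0000e+00, -4.1227e+01, -2.5974e+01, -0.0000e+00,  4.0000e-03,
       -0.0000e+00]), 'tcp_pos': array([0.226, 0.473, 0.231]), 'orientation': array([ 0.   ,  0.846,  0.533, -0.001]), 'wrist_force': array([-0.389, -0.068,  0.551]), 'torque': array([ 0.055, -0.036,  0.032]), 'finger_gap': np.float64(0.085)} 0.0187
scene 0.78 [358. 238.  20.  24.] [ 0.606 -0.162  0.099] 0.103
scene 0.78 [389. 271.  17.  26.] [ 0.619 -0.273  0.055] 0.059
scene 0.78 [377. 215.  12.  22.] [ 0.746 -0.116  0.055] 0.058
scene 0.66 [315. 255.  14.  25.] [ 0.487 -0.134  0.106] 0.109
scene 0.63 [297. 226.  16.  20.] [ 0.516 -0.017  0.094] 0.098
scene 0.55 [414. 287.  16.  26.] [ 0.61  -0.354  0.07 ] 0.073
scene 0.49 [332. 204.  13.  27.] [ 0.63  -0.044  0.122] 0.125
top 0.74 [435. 200.  18.  11.] [ 0.614 -0.353  0.07 ] 0.074
top 0.73 [324. 233.  12.  19.] [ 0.519 -0.013  0.094] 0.099
top 0.64 [332. 195.  10.  14.] [ 0.632 -0.04   0.122] 0.125
top 0.64 [412. 230.  14.  15.] [ 0.521 -0.272  0.055] 0.061
top 0.59 [374. 205.  14.  12.] [ 0.608 -0.159  0.1  ] 0.105
top 0.56 [411. 201.   8.  16.] [ 0.62  -0.271  0.055] 0.06
top 0.43 [356. 155.   7.  20.] [ 0.749 -0.111  0.056] 0.061
```

View pics/scene0.png

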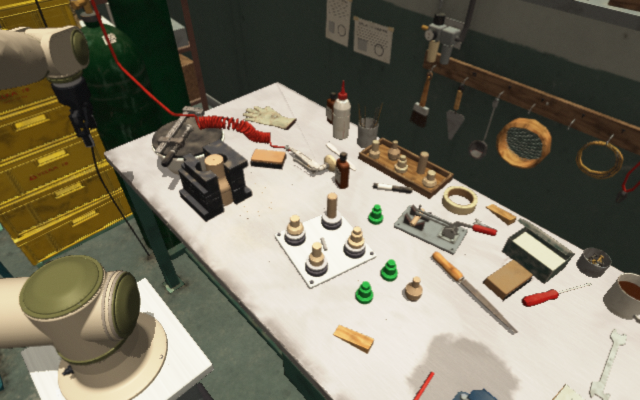

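View pics/top0.png

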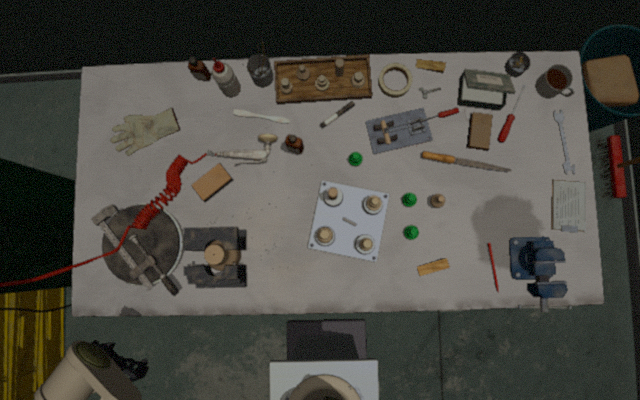

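Candidates for core_3, scene pixels:
- **On the stand:** (356,240), (295,230), (316,257) and (331,208).
- **Green look-alikes:** (376,213), (390,268) and (364,292).
- **Tray cores:** around (402,162).

The one at (356,240) has its top at 99–100 mm, which fits the description. I'll check it in a crop.

Run:
```python
from h import *
im=cv2.imread("pics/scene0.png")[185:290,265:385]; cv2.imwrite("pics/crop1.png",cv2.resize(im,None,fx=5,fy=5,interpolation=cv2.INTER_CUBIC))
for c in("scene","top"):
    P=np.load(c+".npy"); q=P[~np.isnan(P[...,0])]
    for a in((.607,-.16),(.487,-.134),(.517,-.015),(.631,-.042)):
        n=q[np.hypot(q[:,0]-a[0],q[:,1]-a[1])<.03]; zt=np.percentile(n[:,2],97)
        t=n[n[:,2]>zt-.006]; print(c,a,zt.round(3),len(t),t.mean(0).round(4),t.min(0).round(3),t.max(0).round(3))
# highest things along path
P=np.load("top.npy"); q=P[~np.isnan(P[...,0])]
A,B=np.array([.226,.473]),np.array([.607,-.16]);u=(B-A)/np.linalg.norm(B-A)
d=q[:,:2]-A; s=d@u; l=abs(d[:,0]*u[1]-d[:,1]*u[0])
for k in np.arange(.1,.85,.1):
    m=(abs(s-k)<.05)&(l<.1); print(k.round(1),q[m,2].max().round(3))
from scipy.spatial.transform import Rotation as R
o=bot.state()["orientation"]; M=R.from_quat(np.roll(o,-1)).as_matrix(); print(M.round(3)); 
print("shift",(M.T@(np.array([.607,-.16,.231])-bot.state()["tcp_pos"])*1000).round(1))
```

```text
scene (0.607, -0.16) 0.1 43 [ 0.6058 -0.1615  0.0989] [ 0.595 -0.171  0.094] [ 0.617 -0.152  0.103]
scene (0.487, -0.134) 0.107 68 [ 0.4866 -0.1345  0.1057] [ 0.475 -0.146  0.101] [ 0.5   -0.121  0.109]
scene (0.517, -0.015) 0.096 62 [ 0.5161 -0.0174  0.094 ] [ 0.504 -0.03   0.09 ] [ 0.528 -0.004  0.098]
scene (0.631, -0.042) 0.123 61 [ 0.6304 -0.0438  0.1216] [ 0.619 -0.057  0.117] [ 0.644 -0.03   0.125]
top (0.607, -0.16) 0.101 36 [ 0.6083 -0.1586  0.0994] [ 0.6   -0.168  0.096] [ 0.618 -0.15   0.105]
top (0.487, -0.134) 0.109 51 [ 0.4897 -0.1312  0.1064] [ 0.478 -0.143  0.103] [ 0.5   -0.121  0.112]
top (0.517, -0.015) 0.096 61 [ 0.5183 -0.0135  0.0935] [ 0.506 -0.025  0.09 ] [ 0.529 -0.002  0.099]
top (0.631, -0.042) 0.124 68 [ 0.6335 -0.0396  0.1218] [ 0.621 -0.053  0.118] [ 0.646 -0.028  0.126]
0.1 0.552
0.2 0.148
0.3 0.153
0.4 0.14
0.5 0.064
0.6 0.126
0.7 0.125
0.8 0.088
[[ 0.431  0.902 -0.   ]
 [ 0.902 -0.431 -0.001]
 [-0.001 -0.    -1.   ]]
shift [-4.075e+02  6.167e+02  2.000e-01]
```

View pics/crop1.png

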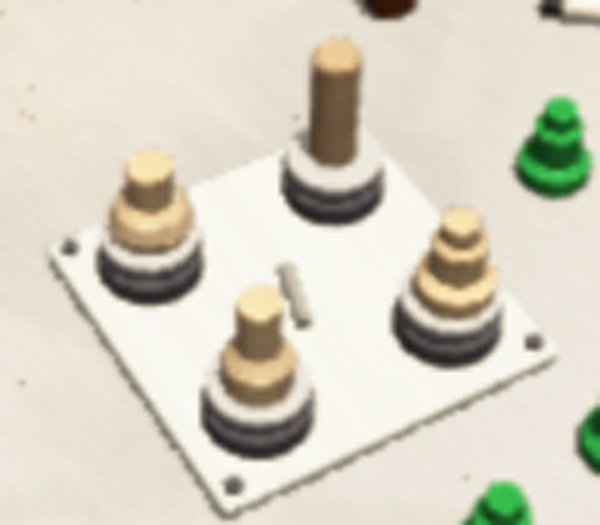

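The crop shows that the core at crop (460,260), scene (357,237), is the only beige one with three tiers. I take its centre as about (0.607, -0.160). I'll shut the fingers and cross at height.

```bash
python3 -m handwheel '[[-10,15,0,0,-1],[-25,38,0,0,-1],[-34,51,0,0,-1],[-34,51,0,0,-1],[-34,51,0,0,-1],[-34,51,0,0,-1],[-34,51,0,0,-1],[-34,51,0,0,-1],[-34,51,0,0,-1],[-34,51,0,0,-1],[-20,30,0,0,-1],[0,0,0,0,-1]]' 20
cat > sh.py <<'E'
from h import *
from scipy.spatial.transform import Rotation as R
def shift(t):
    s=bot.state(); M=R.from_quat(np.roll(s["orientation"],-1)).as_matrix()
    print(s["t"],s["tcp_pos"].round(4),M[:,2].round(4),"F",s["wrist_force"].round(2),"shift",(M.T@(np.array(t)-s["tcp_pos"])*1000).round(1))
E
python3 -c "
from sh import *; shift([.607,-.16,.17])"
```

```text
t: 1.7
tcp_pos: [0.5298, -0.0526, 0.2311]
orientation: [0.001, 0.847, 0.532, -0.0]
wrist_force: [-0.3, -0.2, -0.2]
finger_gap: 0.0001
1.7 [ 0.5298 -0.0526  0.2311] [ 0.001  -0.0025 -1.    ] F [-0.32 -0.17 -0.24] shift [-63.1 116.   61.4]
```

```bash
python3 -m handwheel '[[-20,38,0,0,-1],[-26,46,0,0,-1],[-13,25,10,0,-1],[-4,7,20,0,-1],[0,0,0,0,-1],[0,0,0,0,-1]]'
python3 - <<'E'
from sh import *
shift([.607,-.16,.17])
img,P=cloud("wrist"); cv2.imwrite("pics/w1.png",img[...,::-1])
q=P[~np.isnan(P[...,0])]
m=(np.hypot(q[:,0]-.607,q[:,1]+.16)<.03)&(q[:,2]>.092)&(q[:,2]<.106)
t=q[m]; print(len(t)); 
if len(t): print(t.mean(0).round(4),t.min(0).round(3),t.max(0).round(3))
E
```

```text
t: 2.45
tcp_pos: [0.6049, -0.1595, 0.2007]
orientation: [0.0, 0.846, 0.533, -0.001]
wrist_force: [0.5, -0.8, -0.3]
finger_gap: -0.0003
2.45 [ 0.6049 -0.1595  0.2007] [-1.1e-03 -8.0e-04 -1.0e+00] F [ 0.52 -0.77 -0.27] shift [ 0.5  2.1 30.7]
406
[ 0.6071 -0.1593  0.0986] [ 0.598 -0.169  0.092] [ 0.618 -0.15   0.101]
```

View pics/w1.png

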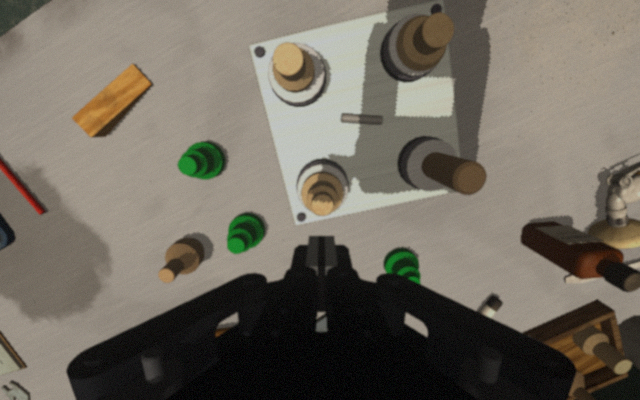

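The wrist picture shows core_3 at (322,195), in line with the shut fingertips at (320,240). Its measured top, (0.607, -0.159, 0.099), agrees with the other two cameras. I'll go down to just above it.

```bash
python3 -m handwheel '[[0.5,2,25,0,-1],[0,0,30,0,-1],[0,0,20,0,-1],[0,0,10,0,-1],[0,0,0,0,-1],[0,0,0,0,-1]]'
python3 -c "
from sh import *; shift([.607,-.16,.099])"
```

```text
t: 3.25
tcp_pos: [0.6077, -0.157, 0.1192]
orientation: [0.003, 0.845, 0.535, 0.002]
wrist_force: [-0.8, 0.4, -0.1]
finger_gap: -0.0001
3.25 [ 0.6077 -0.157   0.1192] [ 0.0063 -0.0041 -1.    ] F [-0.84  0.35 -0.13] shift [-3.   0.5 20.2]
```

```bash
python3 -m handwheel '[[-2,0,6,0,-1],[0,0,4,0,-1],[0,0,0,0,-1],[0,0,0,0,-1]]'
python3 -c "
from sh import *
for i in range(3): bot.read_camera('wrist'); shift([.607,-.16,.099])"
```

```text
t: 3.75
tcp_pos: [0.6073, -0.1592, 0.1099]
orientation: [0.004, 0.845, 0.535, 0.002]
wrist_force: [-0.3, -0.2, 0.0]
finger_gap: 0.0003
3.8 [ 0.6073 -0.1592  0.1098] [ 0.0082 -0.005  -1.    ] F [0.59 0.26 0.32] shift [-0.8 -0.  10.8]
3.85 [ 0.6073 -0.1592  0.1099] [ 0.0083 -0.005  -1.    ] F [0.87 0.07 0.4 ] shift [-0.8 -0.  10.9]
3.9 [ 0.6073 -0.1592  0.1099] [ 0.0083 -0.005  -1.    ] F [-0.11 -0.02 -0.23] shift [-0.8 -0.  10.9]
```

```bash
python3 -m handwheel '[[0,0,4,0,-1],[0,0,4,0,-1],[0,0,2,0,-1],[0,0,2,0,-1],[0,0,0,0,-1]]'
python3 -c "
from sh import *
for i in range(3): bot.read_camera('wrist'); shift([.607,-.16,.099])"
```

```text
t: 4.53
tcp_pos: [0.6075, -0.1593, 0.0972]
orientation: [0.004, 0.845, 0.535, 0.002]
wrist_force: [-0.7, 0.5, 2.9]
finger_gap: 0.0001
4.575 [ 0.6075 -0.1593  0.0974] [ 0.0087 -0.0052 -0.9999] F [-0.05  0.81  2.5 ] shift [-0.9 -0.2 -1.6]
4.625 [ 0.6075 -0.1593  0.0975] [ 0.0088 -0.0052 -0.9999] F [-0.6   0.77  0.68] shift [-0.9 -0.2 -1.5]
4.675 [ 0.6076 -0.1593  0.0974] [ 0.0088 -0.0053 -0.9999] F [-0.32 -0.74  2.38] shift [-0.9 -0.2 -1.6]
```

Contact is at about 2 N. I need roughly 5–6 mm more, to z ≈ 0.092.

```bash
python3 -m handwheel '[[0,0,2,0,-1],[0,0,2,0,-1],[0,0,1.5,0,-1],[0,0,0,0,-1]]'
python3 - <<'E'
from sh import *
for i in range(4): img,P=cloud('scene'); shift([.607,-.16,.092])
cv2.imwrite("pics/p1.png",cv2.resize(img[170:300,290:420][...,::-1],None,fx=4,fy=4,interpolation=cv2.INTER_CUBIC))
E
```

```text
t: 5.18
tcp_pos: [0.6078, -0.1594, 0.0923]
orientation: [0.005, 0.845, 0.535, 0.003]
wrist_force: [-0.5, 0.4, 3.9]
finger_gap: -0.0001
5.225 [ 0.6078 -0.1594  0.0924] [ 0.0096 -0.0056 -0.9999] F [-1.09  0.55  4.95] shift [-0.9 -0.4  0.4]
5.275 [ 0.6078 -0.1594  0.0924] [ 0.0097 -0.0057 -0.9999] F [-2.01  0.34  4.05] shift [-0.9 -0.5  0.4]
5.325 [ 0.6078 -0.1594  0.0924] [ 0.0097 -0.0057 -0.9999] F [-0.51 -0.47  3.57] shift [-0.9 -0.5  0.4]
5.375 [ 0.6078 -0.1594  0.0924] [ 0.0097 -0.0057 -0.9999] F [-1.68  0.92  4.26] shift [-0.9 -0.5  0.4]
```

View pics/p1.png

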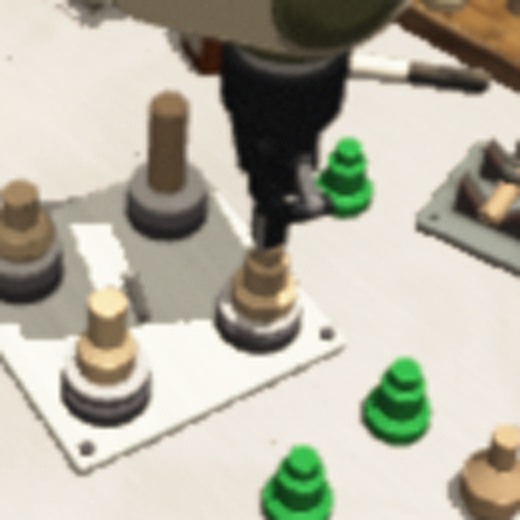

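The picture shows the fingertips on the top of core_3 at crop (266,250), with the core upright. The force is about 4.2 N, which fits half travel. I'll hold for a second, then rise slowly.

```bash
python3 -m handwheel '[[0,0,0,0,-1],[0,0,0,0,-1],[0,0,0,0,-1],[0,0,0,0,-1],[0,0,0,0,-1],[0,0,0,0,-1],[0,0,0,0,-1]]'
python3 -m handwheel '[[0,0,-2,0,-1],[0,0,-2,0,-1],[0,0,-3,0,-1],[0,0,-3,0,-1],[0,0,-5,0,-1],[0,0,-15,0,-1],[0,0,-30,0,-1],[0,0,-40,0,-1],[0,0,-20,0,-1],[0,0,0,0,-1],[0,0,0,0,-1]]'
python3 - <<'E'
from sh import *
shift([.607,-.16,.2])
img,P=cloud("wrist"); cv2.imwrite("pics/w2.png",img[...,::-1])
q=P[~np.isnan(P[...,0])]
t=q[(np.hypot(q[:,0]-.607,q[:,1]+.16)<.03)&(q[:,2]>.092)&(q[:,2]<.106)]
print(len(t),t.mean(0).round(4),t.min(0).round(3),t.max(0).round(3))
P0=np.load("scene.npy"); img,P=cloud("scene")
d=np.abs(P-P0)[...,2]; print("changed px near others:")
for n,a in dict(c3=(.607,-.16),c1=(.487,-.134),c5=(.517,-.015),c4=(.631,-.042)).items():
    n_=P[~np.isnan(P[...,0])]; n_=n_[np.hypot(n_[:,0]-a[0],n_[:,1]-a[1])<.03]; zt=np.percentile(n_[:,2],97)
    t=n_[n_[:,2]>zt-.006]; print(n,len(t),t.mean(0).round(4))
E
```

```text
t: 6.25
tcp_pos: [0.6078, -0.1594, 0.0925]
orientation: [0.005, 0.845, 0.535, 0.003]
wrist_force: [-1.2, 0.5, 4.7]
finger_gap: 0.0001
t: 7.62
tcp_pos: [0.6063, -0.1586, 0.2191]
orientation: [0.005, 0.845, 0.535, 0.003]
wrist_force: [-0.3, 0.9, -1.0]
finger_gap: -0.0
7.625 [ 0.6063 -0.1586  0.2191] [ 0.0105 -0.006  -0.9999] F [-0.33  0.91 -0.98] shift [-1.   1.  19.1]
361 [ 0.6072 -0.1593  0.0986] [ 0.598 -0.169  0.092] [ 0.618 -0.15   0.101]
changed px near others:
c3 288 [ 0.6003 -0.1579  0.5153]
c1 144 [ 0.4777 -0.117   0.5458]
c5 60 [ 0.5162 -0.017   0.0942]
c4 63 [ 0.6306 -0.0433  0.1209]
```

View pics/w2.png

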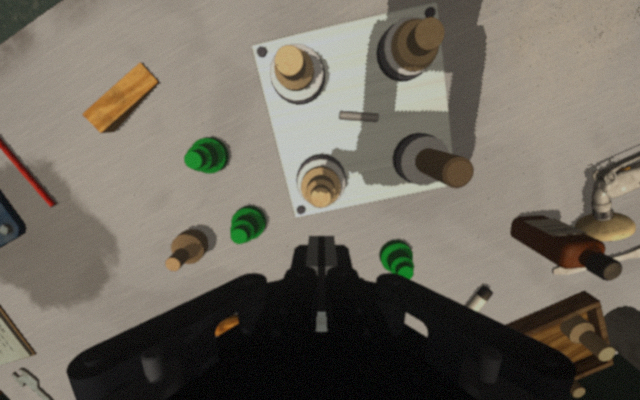

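The picture shows core_3 back up and upright at (322,188), and all the neighbours in place. Its top is at (0.607, -0.159, 0.099), the same as before.

```bash
python3 -c "
from workcell import bot; print(bot.job_done())"
```

```text
the job is handed in; nothing more can be done
None
```

I pressed the three-tiered core with the shut fingertips to about half travel and held it there for just over a second. I then let it back up, withdrew the hand and handed the job in, which reports no verdict.

- **Press:** the fingertips were at z ≈ 0.0924, about 6.5 mm below the core's resting top. The force was about 4.2 N (readings 3.6 to 5.0 N), close to the 4.5 N expected at half travel.
- **Core after release:** the wrist camera put its top at (0.607, -0.159, 0.099), within 0.1 mm of its position before the press.
- **Hand:** the fingertips ended at z ≈ 0.219, above all the cores.
- **Other things:** core_4 and core_5 measured within 1 mm of their start in the scene camera. The last wrist picture showed core_1, dowel pin, core_2, wedge and bottle where they were. The sanding block was not re-checked, but the hand only passed at about 0.23 m.
- **Failed check:** the scene camera re-measurement of core_3 and core_1 was unusable because the arm was in the way. For those two I relied on the wrist camera: a measured position for core_3, and only the picture for core_1.

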